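Clamp and dust out a coin tray

TASK

Swing the toggle clamp's red handle over centre so that its pad holds the empty red coin tray down, then give the tray a puff of air: press the white cap of the leaning can fully down and let it come back up. Then swing the clamp back fully open, leaving the tray lying in its nest. Press the cap only while the tray is clamped, do not touch the glass shelf over the can, and leave everything else where it is.

Things in the scene. Friction and masses are not known exactly. Their poses are not given: they have to be found in the camera images.
- jig: Plywood base plate of the dusting jig, 285 x 130 x 12 mm, fixed. Origin at table level, below the hinge of the clamp's holding arm; x (level) runs along the clamp line from the handle side towards the tray nest, z up. The plate spans x -90 to +195 mm; the tray nest (low aluminium fences up to 22 mm high) is centred at x +125 mm.
- clamp_hinge (a point): Hinge axis of the toggle clamp's handle, 56 mm behind the jig origin (-x), 67 mm above the table; the axis is level, along the jig's y. The clamp's cheek plates are 24 mm wide in y.
- clamp_handle (a joint): Clamp handle angle (rad). 0 = fully open: handle laid back to the jig's -x, 20 degrees above level, holding arm raised. Growing, the handle rises towards the nest (+x) and the arm comes down; dead centre 1.20, stop (clamped) 1.32, handle then upright, leaning 6 degrees to the nest. Stays where left; 1 N at the grip swings it, some 5 N near dead centre; once past, it is drawn to the stop.
- handle_grip (a point): Place to take the red round handle grip (18 mm thick, along the handle): 105 mm from clamp_hinge; its end is 19 mm farther out; it reaches 48 mm inwards. Height 103 mm open, 171 mm clamped. x points outwards along the handle, y is the hinge axis. It can be pinched across its thickness (along the jig's y) from above and led along the arc about clamp_hinge, the handle turning between the fingers.
- clamp_arm: Steel holding arm of the clamp with its black rubber pad (20 mm wide, sprung by some mm, 85 mm from the arm's hinge); moved by the handle. Origin on its own hinge, 50 mm above the jig origin. Raised to about 150 mm when open, level over the tray's near band when clamped; the pad then bears on the tray with about 5 N.
- tray: Empty red coin tray, 110 (x) x 80 (y) x 14 mm, 60 to 110 g, lying loose in the jig's nest with about 2 mm play. Origin at the centre of its underside. A flat band 30 mm wide at its clamp side (-x) takes the pad.
- cap_top (a point): Centre of the top of the white spray cap (27 mm wide, 17 mm tall) of the blue leaning air-duster can (47 mm wide, 165 mm long with cap), 165 mm above the table. Its z axis points out of the cap along the can, leaning 35 degrees from vertical towards the robot's side (can stand's -x); y level. The cap is pressed along -z.
- nozzle_cap (a joint): How far the spray cap is pressed into the can (m): 0 up, 0.005 fully down. A spring pushes it back up; it starts to move at about 2 N and is fully down at about 6.5 N.
- can_stand: Fixed stand (200 x 110 mm wooden foot) holding the can in a cradle. Origin on the table straight below the cap's top centre; x level, away from the robot's side; the can leans towards -x.
- glass_shelf: Clear glass shelf fixed over the can, 165 (x) x 200 (y) x 6 mm, 250 to 256 mm above the table; origin and axes those of can_stand. Its near edge is at x +16 mm, just beyond the cap's centre, so there is no room for a gripper standing upright over the cap. Four 10 mm posts carry it, at x +65 and +165, y -90 and +90 mm.
- figurine: Bystander, to be left alone: small brass figurine, 26 mm wide, 48 mm tall, standing on the glass shelf; origin at its underside.
- jar: Bystander, to be left alone: small amber jar with black lid, 44 mm wide, 55 mm tall; origin at its underside.
- loupe: Bystander, to be left alone: black cone-shaped eye loupe, 44 mm wide, 40 mm tall; origin at its underside.
- brush: Bystander, to be left alone: brush, 160 mm long, lying on the table to the left of the jig.
- stone: Bystander, to be left alone: green mineral specimen, 60 mm wide, 32 mm tall, between jig and can stand; origin at its underside.
- gamebox: Bystander, to be left alone: white game box 160 x 220 x 45 mm; origin at its underside.
Not all that is in view belongs to the job. There is more than one size of the tray; the job needs the middle-sized.

How it is judged:
On the way, in this order (a step that is already met when the one before it is completed fails the run):
1. the handle is over centre and the pad bears on the tray (value of joint clamp_handle above 1.22 rad and contact force between clamp_arm and tray above 2 N), for 0.3 s.
2. the cap is pressed fully down while the tray is clamped (all of step 1 and value of joint nozzle_cap above 0.004 m), for 0.1 s.
3. the cap is let up again while the tray is still clamped (all of step 1 and value of joint nozzle_cap below 0.001 m), for 0.1 s.
At the end, for the whole second after the job is handed in: The clamp handle is within 0.15 rad of fully open, the cap is up (within 1 mm), and the tray lies at rest and flat (within 3 degrees and 3 mm of height) in its nest, within 10 mm of where it started (value of joint clamp_handle below 0.15 rad and value of joint nozzle_cap below 0.001 m and z of tray in the frame of jig between 0.009 and 0.015 m and angle between tray's own z axis and vertical below 0.05 rad and distance of tray from where it was at the start of the episode below 0.01 m and linear speed of tray below 0.02 m/s); the robot touches nothing.
It fails at once if the cap is pressed more than 2 mm while the tray is not clamped (value of joint nozzle_cap above 0.002 m and not (value of joint clamp_handle above 1.22 rad and contact force between clamp_arm and tray above 2 N)).
It fails at once if the glass shelf is touched by the robot (over 1 N) (contact force between glass_shelf and the fingers above 1 N or contact force between glass_shelf and the arm above 1 N).
It fails at once if the tray leaves its nest (moves more than 15 mm) (distance of tray from where it was at the start of the episode above 0.015 m).
It fails at once if a bystander is moved more than 20 mm (distance of any of figurine, jar, loupe, brush, stone, gamebox from where it was at the start of the episode above 0.02 m).
It also fails if it takes over 67 s, if anything falls off the work surface, if the arm or the gripper's body presses on something with over 40 N, if the wrist force passes 120 N, or if a joint passes its speed limit or range.

ROBOT

A 7-joint arm with a two-finger parallel gripper is mounted at the origin on the work surface. World frame = base frame: x ahead of the robot, y to its left, z up, the work surface at z = 0. Lengths are in m, angles in rad, forces in N, time in s.
With the tool pointing down it reaches from about 0.425 to 0.8 m from the base axis. Payload 8.3 kg.
Tool frame: the origin (TCP) lies where the fingers leave the gripper's body, on its centre line; the fingertips stand 73 mm ahead of it and the grasp point (between the pads) lies 54 mm ahead of it; z points along the fingers, y is the line along which they close (so a half turn about z gives the same grasp; the last joint's range is limited). The gripper opens to 85 mm and grips with 20 to 120 N. Pads are 22 mm wide; open, the fingers measure 114 mm over their backs; the gripper's body (76 mm by 85 mm) begins 54 mm behind the grasp point. The pads swing forward as they close: fully open they stand 13 mm farther back than shut.
Start: joints at [-1.379, 0.383, 0.016, 1.37, -0.006, 1.388, -0.046], TCP at [0.157, 0.605, 0.304] pointing down, gripper open.
Joint ranges: [-2.95, 2.95], [-0.25, 2.06], [-1.52, 1.56], [0.18, 2.33], [-1.44, 4.58], [0.02, 2.06], [-3.01, 3.01]. Speed limits (rad/s): [2.39, 2.39, 3.01, 3.01, 3.14, 3.14, 3.14].

INTERFACE

Orientations are given as a unit quaternion [w, x, y, z].
In Python, from workcell import env, imaging, models gives the robot as it stands.
- The arm moves only by the tool arm_command, never from a script. Its argument "plan" is a list of rows, each a list of 2 entries, a list of its own where there are three numbers: the shift along the tool's x, y, z in m, then the turn about the tool's z in degrees. A call has 1 to 5 rows; each row is the pose to reach, as a shift and turn from the pose commanded when the call began, along the tool's axes at that moment; what a row does not reach only later rows make up. A row lasts 1/12 s, in which the tool goes at most 41.7 mm and 7.16 degrees, less where a joint would pass 70% of its speed; a pose out of reach is approached as far as the arm can. A call with a gripper value outside its range is refused whole. "jaw" is the closure, from -1 (fully open) to 1 (shut), so that 0 is half open, set as the call begins (left out, the last holds). The fingers move at their own pace and stop on an object; "grip_force" is the grip in N (left out, the last holds). Time passes only in rows, so rows that repeat a pose let the fingers close. It gives the time, the measured TCP pose, the force, the opening and the grip force at its end, in the units of the state.
- env.get_obs(): the state, without advancing time (a new reading comes with each control period).
- imaging.read_camera(name): name is "side" or "top" or "wrist"; returns the picture (384x512x3 uint8, red, green, blue); there is no depth.
- imaging.camera_model(name): a dict with "fov_y" (degrees; the focal length in pixels is half the picture's height over the tangent of half this angle, whatever the lens; pixels are square), "cx", "cy" (the principal point, pixels), "xyz" and "orientation" of the camera in the world; the wrist camera has in their place "tool_from_camera" (4x4, takes a point from camera to tool coordinates, whose origin is the TCP and whose axes are the flange's). Camera axes: x right, y up, looking along -z (the intrinsics and any distortion apply to the point x, -y, -z); pixel columns grow to the right and rows downward; lengths in m; the calibration is good to about 2 mm. The wrist camera is an equidistant fisheye: a pixel r from the principal point sees the ray r / f radians off the axis. A picture is of the moment at which its call begins: read the wrist's pose just before it. camera_model takes no time and is no camera call.
- env.sign_off(): hands the job in; it is judged then, once.
Trained networks look in the newest picture that a camera, given by its name, has taken for a name from the list of things; names that differ only in an ending like _2 or _b are one class to them, and where a whole thing is asked for, a point or a joint stands for the part that bears it (a point fixed in the world has none). Each returns a list of dicts, best first, with "confidence" (0 to 1); they miss things now and then, are a little off and sometimes report something else, mostly with a low value. They report only what shows in the picture. A call takes as long as a camera call. They do not tell look-alikes from the thing itself.
- models.recognise(camera, query): "xyz" ([x, y, z] in m, in the coordinates of the camera as it stood for that picture, good to about 4 mm: the middle of the surface that is visible of it).
- models.outline_of(camera, query): "mask" (384x512 bool, what is visible of it).
- models.place_of(camera, query): "xyz" ([x, y, z] in m, in the coordinates of the camera as it stood for that picture, good to about 4 mm: a listed point, or the origin of a listed thing).
The state is a dict: "time": time; "joint_pos": joint angles; "joint_velocities": joint speeds; "joint_torque": joint torques, N m; "eef_pos": TCP position; "orientation": TCP orientation; "wrist_force": force on the tool from outside, world axes, zero at the start; "moment": the same for the moment, N m; "finger_gap": opening from 0.0 (shut) to 1.0 (fully open); "grasp_force": force on a finger pad.
Only numpy, scipy, OpenCV 4.12 (cv2) and the standard library are available. Lean on these libraries where they do the work, as an engineer would, in place of code of your own. Each camera call takes 0.05 s, during which the arm holds its last target. There are 200 camera calls.

## Working session

There is one attempt and no reset: what is moved stays moved. The work goes in short steps, Python scripts to look and compute and a tool call to move; the robot and the scene stay as the last step left them, time stands still between calls to the robot, and variables do not carry over. Pictures are saved under pics/ and viewed, at most 10 in all, crops included, and the job is handed in when it is done.

Besides the shell and the picture viewer there is one more tool, called after "Call:" by a JSON object that holds its "api" and its "payload". arm_command: Moves the arm, as the interface text tells. Its arguments: {"type":"object","properties":{"plan":{"type":"array","items":{"type":"array"}},"jaw":{"type":"number"},"grip_force":{"type":"number"}},"required":["plan"]}

```bash
mkdir -p pics
cat > h.py <<'E'
import numpy as np,cv2
from scipy.spatial.transform import Rotation as R
from workcell import env,imaging,models
def q2R(q): return R.from_quat([q[1],q[2],q[3],q[0]]).as_matrix()
def cam(name,o=None):
    m=imaging.camera_model(name)
    if name=="wrist":
        o=o or env.get_obs(); T=np.eye(4);T[:3,:3]=q2R(o["orientation"]);T[:3,3]=o["eef_pos"]
        return T@np.array(m["tool_from_camera"])
    T=np.eye(4);T[:3,:3]=q2R(m["orientation"]);T[:3,3]=m["xyz"];return T
def find(name,q,f=models.place_of,T=None):
    T=cam(name) if T is None else T
    return [(np.round(T[:3,:3]@np.array(d["xyz"])+T[:3,3],4),round(d["confidence"],2)) for d in f(name,q)]
def snap(name,fn):
    p=imaging.read_camera(name);cv2.imwrite("pics/"+fn,p[:,:,::-1]);return p
E
python3 - <<'E'
from h import *
for n in("side","top"):
    p=snap(n,n+"0.png"); print(n,imaging.camera_model(n))
    for q in["jig","clamp_hinge","handle_grip","clamp_arm","tray","cap_top","can_stand","glass_shelf","jar","loupe","stone","gamebox","figurine","brush"]:
        print(q,[(list(map(float,a)),b) for a,b in find(n,q)[:3]])
o=env.get_obs();print(o)
a=cv2.imread("pics/side0.png");b=cv2.imread("pics/top0.png")
E
```

```text
side {'fov_y': 55.668310387181954, 'cx': 246.18438910214243, 'cy': 191.033629122018, 'xyz': array([-0.01776219, -0.71115557,  0.79984373]), 'orientation': array([ 0.83144468,  0.44871473, -0.15128452, -0.29063349])}
jig [([0.6222, 0.1525, -0.0011], 0.67)]
clamp_hinge [([0.5684, 0.1614, 0.0688], 0.87), ([0.7025, 0.0447, -0.0026], 0.34)]
handle_grip [([0.4655, 0.1609, 0.1034], 0.7)]
clamp_arm [([0.6213, 0.1558, 0.0488], 0.47)]
tray [([0.3888, 0.315, 0.0012], 0.96), ([0.7421, 0.1537, 0.0157], 0.83), ([0.8549, -0.0528, 0.0049], 0.55)]
cap_top [([0.5854, -0.1032, 0.1649], 0.65), ([0.5508, 0.3164, -0.0027], 0.56)]
can_stand [([0.5842, -0.1053, -0.0009], 0.67)]
glass_shelf []
jar [([0.5482, 0.3145, -0.0031], 0.67)]
loupe [([0.7411, 0.266, -0.0008], 0.52)]
stone [([0.7036, 0.0458, -0.0017], 0.4)]
gamebox [([0.2891, -0.3846, -0.0014], 0.78), ([0.5873, -0.1031, 0.1666], 0.37)]
figurine [([0.7224, -0.149, 0.2546], 0.45)]
brush [([0.6572, 0.3766, -0.0002], 0.47)]
top {'fov_y': 46.60547874626747, 'cx': 257.1759031899699, 'cy': 184.60827581661442, 'xyz': array([0.37628727, 0.01933443, 1.53610472])
[... 916 characters left out ...]
,  0.01641864,  1.37010435, -0.00631447,
        1.38820931, -0.04648903]), 'joint_velocities': array([ 7.45816963e-04,  3.78196639e-04, -5.63171981e-04,  9.34467833e-04,
       -1.08067110e-03, -7.63876367e-05,  9.53702661e-04]), 'joint_torque': array([-3.82218604e-04, -6.27332282e+01,  8.42558965e-01, -3.72067308e+01,
        1.64693082e-02,  3.11545409e-03, -1.61761761e-05]), 'eef_pos': array([0.15751563, 0.60480797, 0.30387116]), 'orientation': array([-3.70019894e-05,  1.27055610e-01,  9.91895594e-01, -3.76120201e-05]), 'wrist_force': array([-0.57371839,  0.66904683, -0.65384097]), 'moment': array([0.02906417, 0.00544679, 0.0553457 ]), 'grasp_force': 0.0, 'finger_gap': 1.001980136069734}
```

View pics/side0.png

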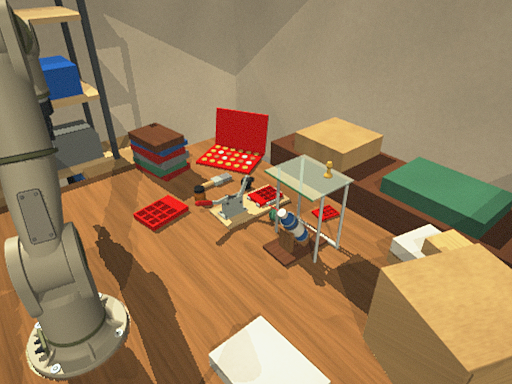

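View pics/top0.png

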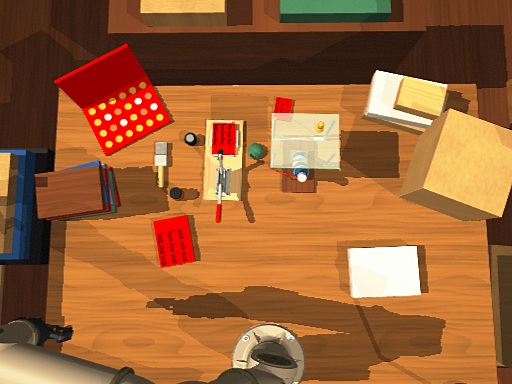

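The jig runs along world +x, yawed about -1.5°, with the grip near (0.466, 0.158). In the top picture the nest holds the middle-sized tray at (224,138), the red handle is at (219,210) and the white cap is at (302,175). The shelf looks square to the world axes. I'm moving over the handle now.

Call:
{"api": "arm_command", "payload": {"plan": [[[-0.027,-0.024,0],0],[[-0.054,-0.047,0],0],[[-0.082,-0.071,0],0],[[-0.11,-0.095,0],0],[[-0.137,-0.118,0],0]], "jaw": -1, "grip_force": 20}}

```text
time: 1.92
eef_pos: [0.2613, 0.4544, 0.304]
orientation: [0.0, 0.127, 0.992, 0.0]
wrist_force: [1.0, 1.0, 0.4]
finger_gap: 1.002
grasp_force: 0.0
```

Call:
{"api": "arm_command", "payload": {"plan": [[[-0.027,-0.024,0],0],[[-0.054,-0.047,0],0],[[-0.082,-0.071,0],0],[[-0.11,-0.095,0],0],[[-0.137,-0.118,0],0]]}}

```text
time: 2.33
eef_pos: [0.364, 0.3055, 0.3042]
orientation: [0.0, 0.127, 0.992, 0.0]
wrist_force: [1.2, -0.0, 0.6]
finger_gap: 0.999
grasp_force: 0.0
```

Call:
{"api": "arm_command", "payload": {"plan": [[[-0.027,-0.024,0],0],[[-0.054,-0.047,0],-3],[[-0.082,-0.071,0],-6],[[-0.11,-0.095,0],-10],[[-0.137,-0.118,0],-13]]}}

```text
time: 2.75
eef_pos: [0.4668, 0.1568, 0.3043]
orientation: [0.0, 0.012, 1.0, 0.0]
wrist_force: [0.5, 0.1, -0.4]
finger_gap: 1.0
grasp_force: 0.0
```

```bash
cat >> h.py <<'E'
def go(x,y,z,tyaw=None):
    "shift in tool axes to world TCP target; tyaw = wanted world azimuth (deg) of tool y"
    o=env.get_obs();M=q2R(o["orientation"])
    s=M.T@(np.array([x,y,z])-o["eef_pos"]);az=np.degrees(np.arctan2(M[1,1],M[0,1]))
    print("t",round(o["time"],2),"tcp",np.round(o["eef_pos"],4),"ty_az",round(az,1),"tilt",np.round(M[:,2],3),"shift",np.round(s,4),"turn",None if tyaw is None else round(az-tyaw,1),"F",np.round(o["wrist_force"],1),"gap",round(o["finger_gap"],2),"g",round(o["grasp_force"],1),"q7",round(o["joint_pos"][6],2))
E
python3 - <<'E'
from h import *
go(.466,.158,.157,88.5)
T=cam("wrist");snap("wrist","w1.png")
for q in["clamp_hinge","handle_grip","jig","clamp_arm","tray","cap_top","can_stand"]:
    print(q,[(list(map(float,a)),b) for a,b in find("wrist",q,T=T)[:3]])
E
```

```text
t 2.75 tcp [0.4668 0.1568 0.3043] ty_az 88.6 tilt [ 0.001  0.    -1.   ] shift [0.0009 0.0011 0.1473] turn 0.1 F [ 0.5  0.1 -0.4] gap 1.0 g 0.0 q7 1.19
clamp_hinge [([0.5663, 0.154, 0.073], 0.61)]
handle_grip [([0.4695, 0.159, 0.1045], 0.63)]
jig [([0.6196, 0.1565, -0.0012], 0.58)]
clamp_arm [([0.6172, 0.1504, 0.0555], 0.56)]
tray [([0.3932, 0.3181, -0.0011], 0.91), ([0.7506, 0.1533, 0.0147], 0.69)]
cap_top [([0.5798, -0.1059, 0.1672], 0.68)]
can_stand []
```

View pics/w1.png

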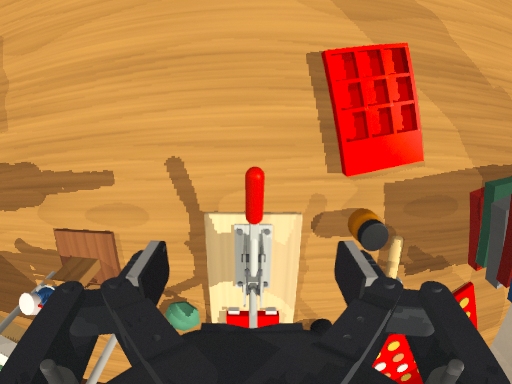

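The wrist view shows the red handle at (255,195), midway between the fingers and in line with the tool. I'll descend and pinch it.

Call:
{"api": "arm_command", "payload": {"plan": [[[0,0.001,0.037],0],[[0,0.001,0.074],0],[[0,0.001,0.11],0],[[0,0.001,0.135],0],[[0,0.001,0.147],0]]}}

```text
time: 3.57
eef_pos: [0.4636, 0.1602, 0.1533]
orientation: [-0.002, 0.013, 1.0, -0.001]
wrist_force: [-0.6, -0.3, 0.8]
finger_gap: 0.997
grasp_force: 0.0
```

Call:
{"api": "arm_command", "payload": {"plan": [[[0,0,0],0],[[0,0,0],0],[[0,0,0],0],[[0,0,0],0],[[0,0,0],0]], "jaw": 1, "grip_force": 20}}

```text
time: 3.98
eef_pos: [0.4667, 0.1601, 0.1582]
orientation: [0.001, 0.014, 1.0, 0.001]
wrist_force: [0.3, -0.2, -0.3]
finger_gap: 0.297
grasp_force: 0.0
```

Call:
{"api": "arm_command", "payload": {"plan": [[[0,0,0],0],[[0,0,0],0],[[0,0,0],0]]}}

```text
time: 4.23
eef_pos: [0.4666, 0.1596, 0.158]
orientation: [0.001, 0.014, 1.0, 0.0]
wrist_force: [-1.4, -0.6, 6.1]
finger_gap: 0.2
grasp_force: 21.2
```

Run:
```python
from h import *
go(.4675,.158,.157,88.5)
o=env.get_obs();M=q2R(o["orientation"]);p0=o["eef_pos"]
h=np.array([.567,.067]);r=p0[[0,2]]-[0,.054]-h;print("r",np.hypot(*r),np.degrees(np.arctan2(r[1],-r[0])))
g0=.105*np.array([-np.cos(np.radians(20)),np.sin(np.radians(20))])
u=np.array([np.cos(np.radians(-1.5)),np.sin(np.radians(-1.5)),0])
for k in range(1,17):
    a=np.radians(20+77*k/16);d=.105*np.array([-np.cos(a),np.sin(a)])-g0
    print(k,np.round(M.T@(u*d[0]+np.array([0,0,d[1]])),3))
```

```text
t 4.23 tcp [0.4666 0.1596 0.158 ] ty_az 88.4 tilt [ 0.001  0.001 -1.   ] shift [-0.001  -0.0016  0.001 ] turn -0.1 F [-1.4 -0.6  6.1] gap 0.2 g 21.2 q7 1.25
r 0.107032357727495 20.22854674632198
1 [-0.003  0.    -0.008]
2 [-0.007  0.    -0.016]
3 [-0.012  0.    -0.023]
4 [-0.017  0.    -0.03 ]
5 [-0.023  0.    -0.037]
6 [-0.03   0.    -0.043]
7 [-0.037  0.    -0.049]
8 [-0.044  0.    -0.054]
9 [-0.052  0.    -0.058]
10 [-0.06   0.    -0.061]
11 [-0.068  0.    -0.064]
12 [-0.076  0.    -0.067]
13 [-0.085  0.    -0.068]
14 [-0.094  0.    -0.069]
15 [-0.103  0.    -0.069]
16 [-0.112  0.    -0.068]
```

Call:
{"api": "arm_command", "payload": {"plan": [[[-0.003,0,-0.008],0],[[-0.007,0,-0.016],0],[[-0.012,0,-0.023],0],[[-0.017,0,-0.03],0],[[-0.023,0,-0.037],0]]}}

```text
time: 4.65
eef_pos: [0.4892, 0.1589, 0.1946]
orientation: [-0.0, 0.014, 1.0, -0.0]
wrist_force: [-0.1, 0.4, -3.3]
finger_gap: 0.2
grasp_force: 21.4
```

Call:
{"api": "arm_command", "payload": {"plan": [[[-0.007,0,-0.006],0],[[-0.014,0,-0.012],0],[[-0.021,0,-0.017],0],[[-0.029,0,-0.021],0],[[-0.037,0,-0.024],0]]}}

```text
time: 5.07
eef_pos: [0.5268, 0.1578, 0.2186]
orientation: [-0.0, 0.014, 1.0, -0.0]
wrist_force: [-5.0, -1.7, 3.2]
finger_gap: 0.2
grasp_force: 22.6
```

Run:
```python
from h import *
go(.5275,.158,.218,88.5)
T=cam("wrist");snap("wrist","w2.png")
```

```text
t 5.07 tcp [0.5268 0.1578 0.2186] ty_az 88.4 tilt [-0. -0. -1.] shift [-0.0007  0.0003  0.0006] turn -0.1 F [-5.  -1.7  3.2] gap 0.2 g 22.6 q7 1.3
```

View pics/w2.png

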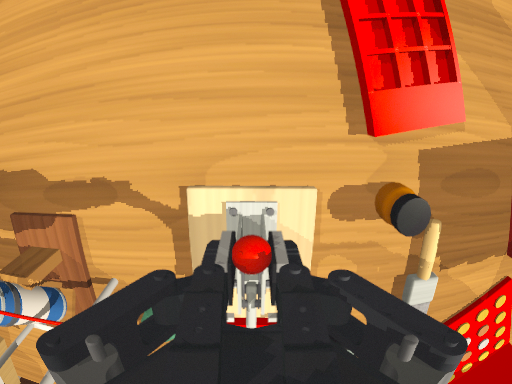

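The red grip is held between the fingers at (252,255) and is coming upright. I'll continue over centre.

Call:
{"api": "arm_command", "payload": {"plan": [[[-0.008,0,-0.003],0],[[-0.016,0,-0.006],0],[[-0.025,0,-0.007],0],[[-0.034,0,-0.008],0],[[-0.043,0,-0.008],0]]}}

```text
time: 5.53
eef_pos: [0.5698, 0.1564, 0.2261]
orientation: [-0.0, 0.014, 1.0, -0.0]
wrist_force: [-3.0, -2.6, 0.8]
finger_gap: 0.2
grasp_force: 23.5
```

Call:
{"api": "arm_command", "payload": {"plan": [[[-0.009,0,0.001],0],[[-0.011,0,0.001],0],[[-0.011,0,0.001],0]]}}

```text
time: 5.78
eef_pos: [0.5813, 0.156, 0.225]
orientation: [0.001, 0.014, 1.0, -0.0]
wrist_force: [0.2, -2.2, 1.0]
finger_gap: 0.201
grasp_force: 23.5
```

Run:
```python
from h import *
go(.5774,.157,.225,88.5)
```

```text
t 5.78 tcp [0.5813 0.156  0.225 ] ty_az 88.4 tilt [ 0.002 -0.    -1.   ] shift [0.0039 0.0009 0.    ] turn -0.1 F [ 0.2 -2.2  1. ] gap 0.2 g 23.5 q7 1.36
```

Call:
{"api": "arm_command", "payload": {"plan": [[[-0.002,0,0],0],[[-0.004,0,0.001],0],[[-0.004,0,0.001],0]]}}

```text
time: 6.03
eef_pos: [0.5846, 0.1559, 0.2244]
orientation: [0.001, 0.014, 1.0, -0.0]
wrist_force: [-0.5, -4.3, 3.5]
finger_gap: 0.202
grasp_force: 23.1
```

Call:
{"api": "arm_command", "payload": {"plan": [[[0,0,0],0],[[0,0,0],0],[[0,0,0],0],[[0,0,0],0]], "jaw": -1}}

```text
time: 6.37
eef_pos: [0.5837, 0.1572, 0.2237]
orientation: [-0.0, 0.013, 1.0, 0.0]
wrist_force: [-0.0, 0.3, -1.1]
finger_gap: 0.767
grasp_force: 0.0
```

Call:
{"api": "arm_command", "payload": {"plan": [[[0,0,0],0],[[0,0,-0.02],0],[[0,0,-0.05],0],[[0,0,-0.085],0],[[0,0,-0.12],0]]}}

```text
time: 6.78
eef_pos: [0.5835, 0.1565, 0.3448]
orientation: [-0.001, 0.014, 1.0, -0.0]
wrist_force: [1.0, 0.4, 0.0]
finger_gap: 0.997
grasp_force: 0.0
```

Run:
```python
from h import *
go(.5,-.104,.345,-1.5)
T=cam("wrist");snap("wrist","w3.png")
for n in("wrist","side","top"):
  if n!="wrist": snap(n,n+"3.png");T=cam(n)
  for q in["handle_grip","clamp_hinge","tray","cap_top"]:
    print(n,q,[(list(map(float,a)),b) for a,b in find(n,q,T=T)[:3]])
```

```text
t 6.78 tcp [0.5835 0.1565 0.3448] ty_az 88.4 tilt [-0.001 -0.    -1.   ] shift [ 0.0763 -0.2627  0.    ] turn 89.9 F [1.  0.4 0. ] gap 1.0 g 0.0 q7 1.34
wrist handle_grip [([0.5755, 0.155, 0.1713], 0.57)]
wrist clamp_hinge [([0.569, 0.1572, 0.0699], 0.9), ([0.707, 0.041, 0.0016], 0.27)]
wrist tray [([0.3966, 0.3181, -0.0023], 0.64), ([0.7462, 0.1528, 0.0126], 0.61), ([0.5801, 0.1551, 0.1706], 0.57)]
wrist cap_top [([0.5781, -0.103, 0.1661], 0.69)]
side handle_grip [([0.5672, 0.1572, 0.0688], 0.68), ([0.5706, 0.1533, 0.1707], 0.48)]
side clamp_hinge [([0.5662, 0.1598, 0.0684], 0.8)]
side tray [([0.3914, 0.3122, 0.0011], 0.97), ([0.7433, 0.1545, 0.0143], 0.83), ([0.8577, -0.0546, 0.0048], 0.65)]
side cap_top [([0.5879, -0.1032, 0.1676], 0.45), ([0.5838, -0.1083, -0.0021], 0.41)]
top handle_grip []
top clamp_hinge [([0.5671, 0.1559, 0.0648], 0.9), ([0.5545, 0.3115, 0.001], 0.62)]
top tray [([0.3974, 0.316, -0.0015], 0.61), ([0.8584, -0.0588, 0.0036], 0.59)]
top cap_top [([0.5826, -0.1037, 0.16], 0.67)]
```

View pics/w3.png

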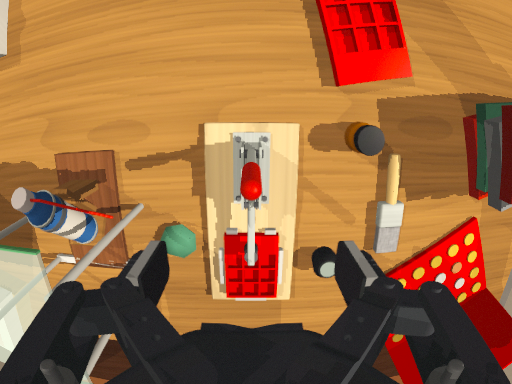

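The clamp is shut: the arm lies over the tray's near band at (250,245) and the handle is upright at (252,180). Next is staging in front of the cap, with a 90° turn.

Call:
{"api": "arm_command", "payload": {"plan": [[[0.008,-0.026,0],0],[[0.015,-0.052,0],0],[[0.023,-0.078,0],0],[[0.03,-0.105,0],0],[[0.038,-0.131,0],0]]}}

```text
time: 7.95
eef_pos: [0.5419, 0.0251, 0.3439]
orientation: [0.0, 0.014, 1.0, -0.0]
wrist_force: [-0.2, -0.5, 0.2]
finger_gap: 0.998
grasp_force: 0.0
```

Call:
{"api": "arm_command", "payload": {"plan": [[[0.008,-0.026,0],0],[[0.015,-0.052,0],0],[[0.023,-0.078,0],0],[[0.03,-0.105,0],0],[[0.038,-0.131,0],0]]}}

```text
time: 8.37
eef_pos: [0.5002, -0.1048, 0.3441]
orientation: [0.0, 0.014, 1.0, 0.0]
wrist_force: [0.6, -0.3, 0.7]
finger_gap: 1.002
grasp_force: 0.0
```

Call:
{"api": "arm_command", "payload": {"plan": [[[0,0,0],7],[[0,0,0],14],[[0,0,0],21],[[0,0,0],28],[[0,0,0],35]]}}

```text
time: 8.78
eef_pos: [0.5007, -0.1036, 0.344]
orientation: [0.0, 0.317, 0.948, 0.0]
wrist_force: [0.4, 0.4, -0.3]
finger_gap: 1.001
grasp_force: 0.0
```

Call:
{"api": "arm_command", "payload": {"plan": [[[0,0,0],7],[[0,0,0],14],[[0,0,0],21],[[0,0,0],28],[[0,0,0],35]]}}

```text
time: 9.2
eef_pos: [0.5007, -0.1034, 0.344]
orientation: [0.0, 0.587, 0.809, 0.0]
wrist_force: [0.1, 0.2, 0.5]
finger_gap: 0.999
grasp_force: 0.0
```

Call:
{"api": "arm_command", "payload": {"plan": [[[0,0,0],7],[[0,0,0],14],[[0,0,0],20],[[0,0,0],20]]}}

```text
time: 9.53
eef_pos: [0.5007, -0.1034, 0.344]
orientation: [0.0, 0.719, 0.695, 0.0]
wrist_force: [0.4, -0.7, -0.8]
finger_gap: 1.004
grasp_force: 0.0
```

Run:
```python
from h import *
go(.5,-.104,.345,0)
T=cam("wrist");snap("wrist","w4.png")
for q in["cap_top","can_stand","glass_shelf","figurine"]:
    print(q,[(list(map(float,a)),b) for a,b in find("wrist",q,T=T)[:3]])
print(imaging.camera_model("wrist"))
```

```text
t 9.53 tcp [ 0.5007 -0.1034  0.344 ] ty_az -1.9 tilt [ 0.  0. -1.] shift [-0.0006 -0.0007 -0.001 ] turn -1.9 F [ 0.4 -0.7 -0.8] gap 1.0 g 0.0 q7 0.19
cap_top [([0.5826, -0.1049, 0.166], 0.62)]
can_stand [([0.584, -0.1071, 0.0011], 0.59)]
glass_shelf [([0.7086, 0.0433, 0.0004], 0.64)]
figurine [([0.7203, -0.1462, 0.255], 0.52)]
{'fov_y': 65.70646984690485, 'cx': 251.4259196352715, 'cy': 192.2546548112421, 'tool_from_camera': array([[-7.27202926e-04,  9.58329845e-01,  2.85663053e-01,
         7.27115216e-02],
       [ 9.99999612e-01,  5.54877237e-04,  6.84187979e-04,
         5.25772535e-04],
       [ 4.97169833e-04,  2.85663440e-01, -9.58329876e-01,
        -7.03974232e-02],
       [ 0.00000000e+00,  0.00000000e+00,  0.00000000e+00,
         1.00000000e+00]])}
```

View pics/w4.png

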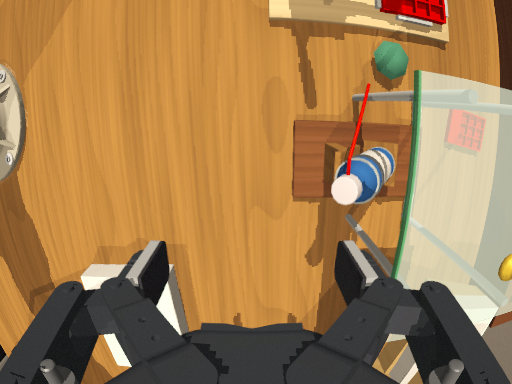

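The wrist view has the cap top at (347,189). The straw leaves it at (348,172) towards the tray, and the near glass edge runs from (417,72) to (396,280). I'll convert these to world coordinates.

```bash
cat >> h.py <<'E'
def ray(u,v,z,T):
    m=imaging.camera_model("wrist");f=192/np.tan(np.radians(m["fov_y"]/2))
    d=np.array([u-m["cx"],v-m["cy"]]);r=np.hypot(*d);a=r/f
    c=np.array([np.sin(a)*d[0]/r,-np.sin(a)*d[1]/r,-np.cos(a)]);w=T[:3,:3]@c
    return T[:3,3]+w*(z-T[2,3])/w[2]
E
python3 - <<'E'
from h import *
T=cam("wrist");p=cv2.imread("pics/w4.png")
for n,u,v,z in[("cap",347,189,.165),("edge_a",417,72,.253),("edge_b",406,200,.253),("edge_c",396,280,.253),("foot1",294,122,.015),("foot2",293,197,.015),("foot3",345,121,.015)]: print(n,np.round(ray(u,v,z,T),4))
h=p[150:230,310:400].astype(int);m=(h.min(2)>150)&(h.max(2)-h.min(2)<60)
n,l,s,c=cv2.connectedComponentsWithStats(m.astype(np.uint8));
for i in range(1,n):
  if s[i][4]>60: print(s[i],c[i]+[310,150])
E
```

```text
cap [ 0.5874 -0.1042  0.165 ]
edge_a [ 0.6015 -0.0072  0.253 ]
edge_b [ 0.5988 -0.0864  0.253 ]
edge_c [ 0.6021 -0.1461  0.253 ]
foot1 [ 0.5594 -0.0529  0.015 ]
foot2 [ 0.5585 -0.1583  0.015 ]
foot3 [ 0.6311 -0.0508  0.015 ]
[ 52   0  23  26 128] [375.1953125 157.7578125]
[68  1 13 26 99] [386.38383838 162.88888889]
[ 42   8  28  34 123] [370.69918699 170.13821138]
[ 21  12  31  43 756] [345.81349206 188.0489418 ]
```

Call:
{"api": "arm_command", "payload": {"plan": [[[0,0.001,0.025],0],[[0,0.002,0.05],-1],[[-0.001,0.003,0.075],-2],[[-0.001,0.004,0.094],-2],[[-0.001,0.004,0.094],-2]]}}

```text
time: 10.2
eef_pos: [0.5029, -0.104, 0.2462]
orientation: [-0.002, 0.704, 0.71, -0.002]
wrist_force: [-0.2, 0.5, 0.1]
finger_gap: 1.001
grasp_force: 0.0
```

Run:
```python
from h import *
go(.524,-.1045,.235,0)
T=cam("wrist");p=snap("wrist","w5.png")
cv2.imwrite("pics/w5c.png",cv2.resize(p[60:384,260:512,::-1],None,fx=2.3,fy=1.85))
print(find("wrist","cap_top",T=T))
```

```text
t 10.2 tcp [ 0.5029 -0.104   0.2462] ty_az 0.5 tilt [-0.006  0.    -1.   ] shift [-0.0007  0.0211  0.0111] turn 0.5 F [-0.2  0.5  0.1] gap 1.0 g 0.0 q7 0.29
[(array([ 0.5804, -0.103 ,  0.1655]), 0.75)]
```

View pics/w5c.png

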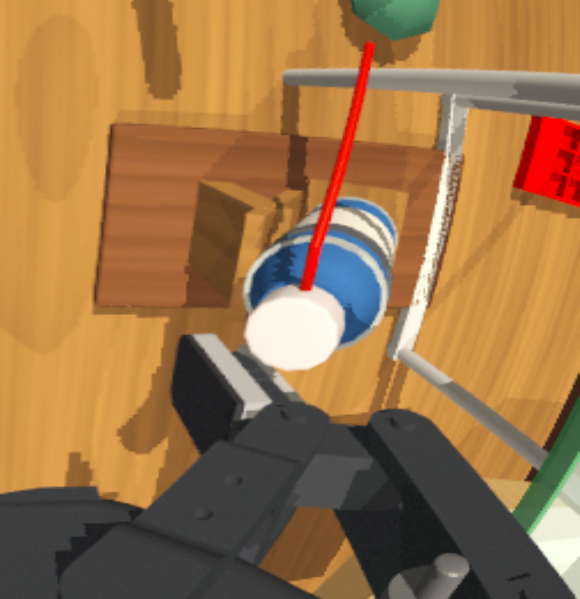

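The crop has the cap top at (388,236) in full-image pixels, with the open finger just short of it at about (350,250). The green glass edge is near (497,325), right of the linkage. I'll check lateral alignment and clearance.

Run:
```python
from h import *
T=cam("wrist");f=lambda a,b:(260+a/2.3,60+b/1.85)
for n,a,b,zs in[("cap",295,325,[.165]),("fingertop_corner",205,337,[.187,.2]),("tip outer",240,350,[.187,.2]),("edge",525,520,[.25,.256]),("edge2",575,405,[.25,.256]),("elbowA",430,418,[.25,.24,.26]),("elbowB",540,545,[.25,.26,.27])]:
  for z in zs: print(n,z,np.round(ray(*f(a,b),z,T),4))
```

```text
cap 0.165 [ 0.5899 -0.1058  0.165 ]
fingertop_corner 0.187 [ 0.5554 -0.0983  0.187 ]
fingertop_corner 0.2 [ 0.5505 -0.0918  0.2   ]
tip outer 0.187 [ 0.5648 -0.1028  0.187 ]
tip outer 0.2 [ 0.559  -0.0959  0.2   ]
edge 0.25 [ 0.614  -0.1234  0.25  ]
edge 0.256 [ 0.6046 -0.1156  0.256 ]
edge2 0.25 [ 0.6085 -0.0883  0.25  ]
edge2 0.256 [ 0.5996 -0.0835  0.256 ]
elbowA 0.25 [ 0.5717 -0.0858  0.25  ]
elbowA 0.24 [ 0.5812 -0.0935  0.24  ]
elbowA 0.26 [ 0.5622 -0.0781  0.26  ]
elbowB 0.25 [ 0.6273 -0.1369  0.25  ]
elbowB 0.26 [ 0.6099 -0.122   0.26  ]
elbowB 0.27 [ 0.5924 -0.1071  0.27  ]
```

Call:
{"api": "arm_command", "payload": {"plan": [[[0,0.005,0.004],0],[[0,0.01,0.008],0],[[0,0.014,0.012],0],[[0,0.016,0.014],0],[[0,0.016,0.014],0]]}}

```text
time: 10.72
eef_pos: [0.5211, -0.1042, 0.2355]
orientation: [-0.0, 0.704, 0.71, -0.0]
wrist_force: [-0.3, -0.6, -0.3]
finger_gap: 0.998
grasp_force: 0.0
```

Call:
{"api": "arm_command", "payload": {"plan": [[[0,0,0],0],[[0,0,0],0]]}}

```text
time: 10.88
eef_pos: [0.5207, -0.1045, 0.236]
orientation: [0.0, 0.705, 0.71, -0.0]
wrist_force: [-0.1, 0.4, 0.9]
finger_gap: 1.0
grasp_force: 0.0
```

Run:
```python
from h import *
go(.521,-.1045,.225,0)
```

```text
t 10.88 tcp [ 0.5207 -0.1045  0.236 ] ty_az 0.4 tilt [-0. -0. -1.] shift [0.     0.0003 0.011 ] turn 0.4 F [-0.1  0.4  0.9] gap 1.0 g 0.0 q7 0.31
```

Call:
{"api": "arm_command", "payload": {"plan": [[[0,0,0.003],0],[[0,0,0.007],0],[[0,0,0.01],0],[[0,0,0.01],0]]}}

```text
time: 11.22
eef_pos: [0.5202, -0.1043, 0.225]
orientation: [-0.0, 0.705, 0.71, -0.0]
wrist_force: [-0.3, 0.5, 0.2]
finger_gap: 0.998
grasp_force: 0.0
```

Call:
{"api": "arm_command", "payload": {"plan": [[[0,0,0.002],0],[[0,0,0.003],0],[[0,0,0.003],0]]}}

```text
time: 11.47
eef_pos: [0.5206, -0.1044, 0.2226]
orientation: [-0.0, 0.705, 0.71, -0.0]
wrist_force: [-0.4, -0.1, 0.4]
finger_gap: 0.995
grasp_force: 0.0
```

Call:
{"api": "arm_command", "payload": {"plan": [[[0,0,0.002],0],[[0,0,0.003],0],[[0,0,0.003],0]]}}

```text
time: 11.72
eef_pos: [0.5206, -0.1044, 0.2196]
orientation: [-0.0, 0.705, 0.71, -0.0]
wrist_force: [-0.0, 0.1, 0.4]
finger_gap: 1.002
grasp_force: 0.0
```

Call:
{"api": "arm_command", "payload": {"plan": [[[0,0,0.001],0],[[0,0,0.002],0],[[0,0,0.002],0]]}}

```text
time: 11.97
eef_pos: [0.5206, -0.1044, 0.2177]
orientation: [-0.0, 0.705, 0.71, -0.0]
wrist_force: [-0.3, -0.4, 0.7]
finger_gap: 1.001
grasp_force: 0.0
```

Call:
{"api": "arm_command", "payload": {"plan": [[[0,0,0.001],0],[[0,0,0.002],0],[[0,0,0.002],0]]}}

```text
time: 12.22
eef_pos: [0.5206, -0.1044, 0.2157]
orientation: [-0.0, 0.705, 0.71, -0.0]
wrist_force: [-0.1, -0.4, 0.2]
finger_gap: 0.999
grasp_force: 0.0
```

Run:
```python
from h import *
go(.521,-.1045,.215,0)
p=snap("wrist","w6.png")
cv2.imwrite("pics/w6c.png",cv2.resize(p[120:384,260:512,::-1],None,fx=2.3,fy=2.2))
```

```text
t 12.22 tcp [ 0.5206 -0.1044  0.2157] ty_az 0.4 tilt [-0. -0. -1.] shift [-0.0001  0.0004  0.0007] turn 0.4 F [-0.1 -0.4  0.2] gap 1.0 g 0.0 q7 0.32
```

View pics/w6c.png

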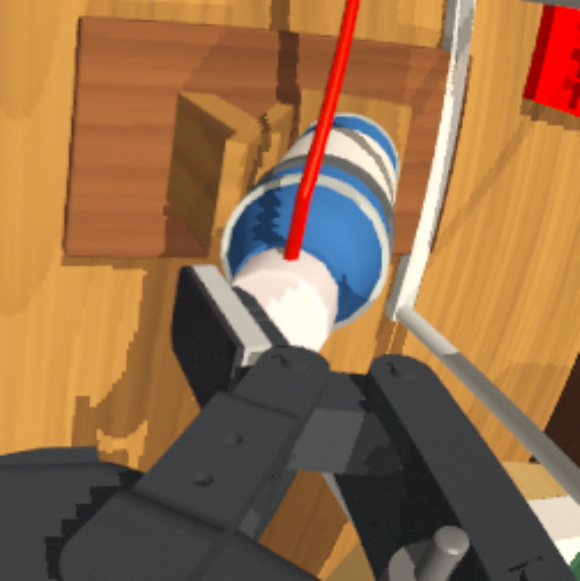

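No contact at finger height 0.156, so the finger is just short of the cap's low edge at crop (250,300). I'll back up, go 5 mm further in and press from there.

Call:
{"api": "arm_command", "payload": {"plan": [[[0,0,-0.005],0],[[0,0,-0.01],0],[[0,0.003,-0.01],0],[[0,0.005,-0.01],0],[[0,0.005,-0.01],0]]}}

```text
time: 12.68
eef_pos: [0.5262, -0.1042, 0.226]
orientation: [0.0, 0.704, 0.71, 0.0]
wrist_force: [0.7, 0.2, 0.3]
finger_gap: 1.003
grasp_force: 0.0
```

Call:
{"api": "arm_command", "payload": {"plan": [[[0,0,0.002],0],[[0,0,0.004],0],[[0,0,0.004],0]]}}

```text
time: 12.93
eef_pos: [0.5253, -0.1043, 0.2212]
orientation: [-0.0, 0.705, 0.71, -0.0]
wrist_force: [0.3, 0.2, -0.5]
finger_gap: 0.998
grasp_force: 0.0
```

Call:
{"api": "arm_command", "payload": {"plan": [[[0,0,0.001],0],[[0,0,0.002],0],[[0,0,0.002],0]]}}

```text
time: 13.18
eef_pos: [0.5256, -0.1044, 0.2196]
orientation: [-0.0, 0.705, 0.71, -0.0]
wrist_force: [0.4, 0.6, 0.5]
finger_gap: 1.005
grasp_force: 0.0
```

Call:
{"api": "arm_command", "payload": {"plan": [[[0,0,0.001],0],[[0,0,0.001],0],[[0,0,0.001],0]]}}

```text
time: 13.43
eef_pos: [0.5257, -0.1043, 0.2189]
orientation: [-0.0, 0.705, 0.71, -0.0]
wrist_force: [-0.8, -0.4, -0.1]
finger_gap: 0.999
grasp_force: 0.0
```

Call:
{"api": "arm_command", "payload": {"plan": [[[0,0,0.001],0],[[0,0,0.001],0],[[0,0,0.001],0]]}}

```text
time: 13.68
eef_pos: [0.5258, -0.1044, 0.2181]
orientation: [0.0, 0.705, 0.71, 0.0]
wrist_force: [-0.1, 0.8, 2.3]
finger_gap: 1.002
grasp_force: 0.9
```

Call:
{"api": "arm_command", "payload": {"plan": [[[0,0,0.001],0],[[0,0,0.001],0],[[0,0,0.001],0]]}}

```text
time: 13.93
eef_pos: [0.5259, -0.1044, 0.2171]
orientation: [0.0, 0.705, 0.71, 0.0]
wrist_force: [-0.1, 0.6, 3.8]
finger_gap: 0.994
grasp_force: 1.3
```

Call:
{"api": "arm_command", "payload": {"plan": [[[0,0,0.001],0],[[0,0,0.001],0],[[0,0,0.001],0]]}}

```text
time: 14.18
eef_pos: [0.5258, -0.1044, 0.216]
orientation: [0.0, 0.705, 0.71, 0.0]
wrist_force: [-0.4, -0.4, 2.8]
finger_gap: 0.996
grasp_force: 1.7
```

Call:
{"api": "arm_command", "payload": {"plan": [[[0,0,0.001],0],[[0,0,0.001],0],[[0,0,0.001],0]]}}

```text
time: 14.43
eef_pos: [0.5257, -0.1044, 0.2149]
orientation: [0.0, 0.705, 0.71, -0.0]
wrist_force: [-0.1, 0.0, 4.9]
finger_gap: 1.001
grasp_force: 1.9
```

Call:
{"api": "arm_command", "payload": {"plan": [[[0,0.001,0],0],[[0,0.001,0.001],0],[[0,0.001,0.001],0]]}}

```text
time: 14.68
eef_pos: [0.5267, -0.1044, 0.2138]
orientation: [-0.0, 0.705, 0.71, -0.0]
wrist_force: [-1.7, -0.6, 5.7]
finger_gap: 1.0
grasp_force: 2.6
```

Call:
{"api": "arm_command", "payload": {"plan": [[[0,0.001,0],0],[[0,0.001,0.001],0],[[0,0.001,0.001],0]]}}

```text
time: 14.93
eef_pos: [0.5275, -0.1044, 0.2127]
orientation: [-0.0, 0.705, 0.71, -0.0]
wrist_force: [-3.8, -0.2, 7.1]
finger_gap: 1.001
grasp_force: 3.6
```

Call:
{"api": "arm_command", "payload": {"plan": [[[0,0.001,0],0],[[0,0.001,0.001],0],[[0,0.001,0.001],0]]}}

```text
time: 15.18
eef_pos: [0.528, -0.1046, 0.2123]
orientation: [-0.001, 0.705, 0.709, -0.0]
wrist_force: [-10.0, 1.5, 14.8]
finger_gap: 1.001
grasp_force: 8.9
```

The force jumped to about 18 N along the cap axis, so the cap has bottomed. I'll hold briefly, then let it up and retreat.

Call:
{"api": "arm_command", "payload": {"plan": [[[0,0,0],0],[[0,0,0],0],[[0,0,0],0]]}}

```text
time: 15.43
eef_pos: [0.528, -0.1045, 0.2124]
orientation: [-0.001, 0.705, 0.709, -0.0]
wrist_force: [-9.5, 1.1, 13.2]
finger_gap: 1.0
grasp_force: 8.6
```

Call:
{"api": "arm_command", "payload": {"plan": [[[0,-0.003,-0.003],0],[[0,-0.006,-0.006],0],[[0,-0.01,-0.01],0],[[0,-0.02,-0.02],0],[[0,-0.03,-0.045],0]]}}

```text
time: 15.85
eef_pos: [0.4967, -0.1039, 0.2542]
orientation: [-0.002, 0.704, 0.71, -0.002]
wrist_force: [0.5, 1.0, 0.2]
finger_gap: 0.999
grasp_force: 0.0
```

Call:
{"api": "arm_command", "payload": {"plan": [[[0,0,-0.03],0],[[0,0,-0.06],0],[[0,0,-0.087],0],[[0,0,-0.087],0],[[0,0,-0.087],0]]}}

```text
time: 16.27
eef_pos: [0.499, -0.1047, 0.345]
orientation: [0.001, 0.705, 0.71, 0.001]
wrist_force: [0.0, 0.3, -0.6]
finger_gap: 1.0
grasp_force: 0.0
```

Run:
```python
from h import *
go(.5774,.156,.345,88.5)
p=snap("side","s7.png");a=p[150:280,180:380,::-1]
w=snap("wrist","w7.png")
print(find("side","handle_grip"))
cv2.imwrite("pics/c7.png",np.hstack([cv2.resize(a,(600,390),interpolation=cv2.INTER_CUBIC)]))
```

```text
t 16.27 tcp [ 0.499  -0.1047  0.345 ] ty_az 0.4 tilt [ 0.003  0.    -1.   ] shift [2.601e-01 8.020e-02 2.000e-04] turn -88.1 F [ 0.   0.3 -0.6] gap 1.0 g 0.0 q7 0.23
[(array([0.742 , 0.1546, 0.0127]), 0.59), (array([0.5738, 0.158 , 0.1728]), 0.45)]
```

View pics/c7.png

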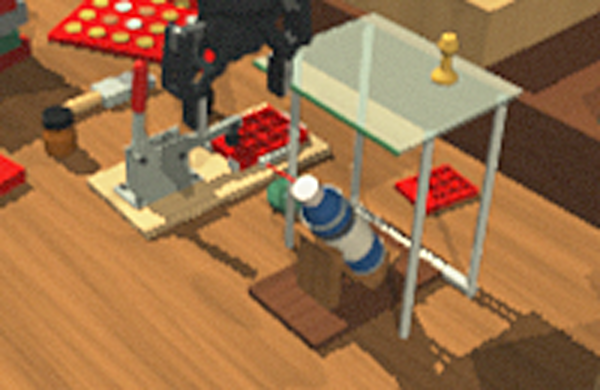

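The cap at (305,188) is up again and the handle at (138,85) still stands clamped. I'm returning to the handle.

Call:
{"api": "arm_command", "payload": {"plan": [[[0,0,0],-7],[[0,0,0],-14],[[0,0,0],-21],[[0,0,0],-28],[[0,0,0],-35]]}}

```text
time: 16.83
eef_pos: [0.4982, -0.1044, 0.3423]
orientation: [-0.001, 0.456, 0.89, -0.001]
wrist_force: [-0.1, 0.7, 0.8]
finger_gap: 0.999
grasp_force: 0.0
```

Call:
{"api": "arm_command", "payload": {"plan": [[[0,0,0],-7],[[0,0,0],-14],[[0,0,0],-21],[[0,0,0],-28],[[0,0,0],-35]]}}

```text
time: 17.25
eef_pos: [0.4982, -0.1044, 0.3423]
orientation: [-0.001, 0.167, 0.986, -0.0]
wrist_force: [0.0, 0.1, 0.1]
finger_gap: 0.998
grasp_force: 0.0
```

Call:
{"api": "arm_command", "payload": {"plan": [[[0,0,0],-7],[[0,0,0],-14],[[0,0,0],-18],[[0,0,0],-18]]}}

```text
time: 17.58
eef_pos: [0.4982, -0.1044, 0.3424]
orientation: [-0.001, 0.012, 1.0, -0.0]
wrist_force: [0.4, 0.3, -0.8]
finger_gap: 1.0
grasp_force: 0.0
```

Call:
{"api": "arm_command", "payload": {"plan": [[[-0.007,0.026,0],0],[[-0.014,0.052,0],0],[[-0.022,0.078,0],0],[[-0.029,0.105,0],0],[[-0.036,0.131,0],0]]}}

```text
time: 18.0
eef_pos: [0.5382, 0.0268, 0.3428]
orientation: [-0.001, 0.015, 1.0, -0.0]
wrist_force: [0.0, 0.1, 0.3]
finger_gap: 1.005
grasp_force: 0.0
```

Call:
{"api": "arm_command", "payload": {"plan": [[[-0.007,0.026,0],0],[[-0.014,0.052,0],0],[[-0.022,0.078,0],0],[[-0.029,0.105,0],0],[[-0.036,0.131,0],0]]}}

```text
time: 18.42
eef_pos: [0.5779, 0.1568, 0.3426]
orientation: [-0.001, 0.015, 1.0, -0.0]
wrist_force: [-0.0, -0.5, -0.5]
finger_gap: 0.999
grasp_force: 0.0
```

Call:
{"api": "arm_command", "payload": {"plan": [[[0,0,0],0],[[0,0,0],0]]}}

```text
time: 18.58
eef_pos: [0.5775, 0.1575, 0.3419]
orientation: [-0.001, 0.013, 1.0, -0.001]
wrist_force: [0.2, -0.6, -0.2]
finger_gap: 1.005
grasp_force: 0.0
```

Run:
```python
from h import *
go(.577,.1565,.2245,88.5)
T=cam("wrist");snap("wrist","w8.png")
print(find("wrist","handle_grip",T=T),find("wrist","tray",T=T))
```

```text
t 18.58 tcp [0.5775 0.1575 0.3419] ty_az 88.5 tilt [-0.003 -0.001 -1.   ] shift [ 0.0002 -0.0008  0.1174] turn -0.0 F [ 0.2 -0.6 -0.2] gap 1.0 g 0.0 q7 1.33
[(array([0.5797, 0.1554, 0.1685]), 0.77)] [(array([0.7479, 0.152 , 0.0127]), 0.91), (array([ 0.3951,  0.3204, -0.0004]), 0.7)]
```

Call:
{"api": "arm_command", "payload": {"plan": [[[-0.002,-0.001,0.03],0],[[-0.002,-0.001,0.06],0],[[-0.002,-0.001,0.09],0],[[-0.002,-0.001,0.11],0],[[-0.002,-0.001,0.117],0]]}}

```text
time: 19.15
eef_pos: [0.5783, 0.1525, 0.2234]
orientation: [-0.003, 0.015, 1.0, -0.001]
wrist_force: [-0.7, 0.5, -0.3]
finger_gap: 0.999
grasp_force: 0.0
```

Call:
{"api": "arm_command", "payload": {"plan": [[[0,0,0],0],[[0,0,0],0],[[0,0,0],0],[[0,0,0],0],[[0,0,0],0]], "jaw": 1, "grip_force": 25}}

```text
time: 19.57
eef_pos: [0.5806, 0.1543, 0.2283]
orientation: [0.001, 0.014, 1.0, 0.0]
wrist_force: [0.2, 0.2, 0.4]
finger_gap: 0.301
grasp_force: 0.0
```

Call:
{"api": "arm_command", "payload": {"plan": [[[0,0,0],0],[[0,0,0],0],[[0,0,0],0],[[0,0,0],0]]}}

```text
time: 19.9
eef_pos: [0.5805, 0.1557, 0.2283]
orientation: [0.001, 0.013, 1.0, 0.001]
wrist_force: [-0.6, 3.9, 5.8]
finger_gap: 0.2
grasp_force: 26.7
```

Run:
```python
from h import *
go(.577,.1565,.2245,88.5)
o=env.get_obs();M=q2R(o["orientation"]);p0=o["eef_pos"]
f=lambda a:.105*np.array([-np.cos(np.radians(a)),np.sin(np.radians(a))])
u=np.array([np.cos(np.radians(-1.5)),np.sin(np.radians(-1.5)),0])
P=[f(95.6-77*k/15)-f(95.6) for k in range(16)]
for k in range(1,16):
    d=P[k]-P[(k-1)//5*5]
    print(k,np.round(M.T@(u*d[0]+np.array([0,0,d[1]])),3))
```

```text
t 19.9 tcp [0.5805 0.1557 0.2283] ty_az 88.5 tilt [ 0.002  0.002 -1.   ] shift [0.0035 0.0007 0.0038] turn -0.0 F [-0.6  3.9  5.8] gap 0.2 g 26.7 q7 1.36
1 [ 0.009 -0.    -0.001]
2 [ 0.019 -0.    -0.   ]
3 [ 0.028 -0.     0.001]
4 [ 0.037 -0.     0.003]
5 [ 0.046 -0.     0.006]
6 [ 0.009 -0.     0.004]
7 [ 0.017 -0.     0.008]
8 [ 0.025 -0.     0.013]
9 [ 0.032 -0.     0.019]
10 [ 0.039 -0.     0.025]
11 [ 0.006 -0.     0.007]
12 [ 0.012 -0.     0.015]
13 [ 0.017 -0.     0.023]
14 [ 0.021 -0.     0.031]
15 [ 0.024 -0.     0.04 ]
```

Call:
{"api": "arm_command", "payload": {"plan": [[[0.009,0,-0.001],0],[[0.019,0,0],0],[[0.028,0,0.001],0],[[0.037,0,0.003],0],[[0.046,0,0.006],0]]}}

```text
time: 20.32
eef_pos: [0.5348, 0.157, 0.2228]
orientation: [0.002, 0.013, 1.0, 0.001]
wrist_force: [2.3, 5.1, 6.4]
finger_gap: 0.198
grasp_force: 27.9
```

Call:
{"api": "arm_command", "payload": {"plan": [[[0.009,0,0.004],0],[[0.017,0,0.008],0],[[0.025,0,0.013],0],[[0.032,0,0.019],0],[[0.039,0,0.025],0]]}}

```text
time: 20.73
eef_pos: [0.4956, 0.1583, 0.1975]
orientation: [0.002, 0.013, 1.0, 0.002]
wrist_force: [0.5, 5.4, 4.9]
finger_gap: 0.196
grasp_force: 29.8
```

Call:
{"api": "arm_command", "payload": {"plan": [[[0.006,0,0.007],0],[[0.012,0,0.015],0],[[0.017,0,0.023],0],[[0.021,0,0.031],0],[[0.024,0,0.039],0]]}}

```text
time: 21.15
eef_pos: [0.4708, 0.1591, 0.1576]
orientation: [0.001, 0.013, 1.0, 0.001]
wrist_force: [-2.9, 6.7, 5.7]
finger_gap: 0.199
grasp_force: 30.0
```

Call:
{"api": "arm_command", "payload": {"plan": [[[0,0,0],0],[[0,0,0],0]]}}

```text
time: 21.32
eef_pos: [0.4706, 0.1591, 0.1571]
orientation: [0.0, 0.013, 1.0, 0.001]
wrist_force: [-1.7, 6.2, 1.6]
finger_gap: 0.196
grasp_force: 29.6
```

Call:
{"api": "arm_command", "payload": {"plan": [[[0.001,0,0.002],0],[[0.001,0,0.003],0],[[0.001,0,0.003],0]]}}

```text
time: 21.57
eef_pos: [0.4696, 0.1592, 0.1544]
orientation: [0.0, 0.013, 1.0, 0.001]
wrist_force: [-3.6, 6.5, 3.0]
finger_gap: 0.197
grasp_force: 29.7
```

Call:
{"api": "arm_command", "payload": {"plan": [[[0.001,0,0.002],0],[[0.001,0,0.003],0],[[0.001,0,0.003],0]]}}

```text
time: 21.82
eef_pos: [0.4689, 0.1592, 0.1519]
orientation: [0.0, 0.013, 1.0, 0.001]
wrist_force: [-4.6, 6.3, 6.4]
finger_gap: 0.199
grasp_force: 29.9
```

Call:
{"api": "arm_command", "payload": {"plan": [[[0,0,0],0],[[0,0,0],0],[[0,0,0],0],[[0,0,0],0],[[0,0,0],0]], "jaw": -1}}

```text
time: 22.23
eef_pos: [0.469, 0.157, 0.1507]
orientation: [-0.0, 0.014, 1.0, -0.0]
wrist_force: [-0.7, -0.1, 0.4]
finger_gap: 0.896
grasp_force: 0.0
```

Call:
{"api": "arm_command", "payload": {"plan": [[[0,0,-0.02],0],[[0,0,-0.05],0],[[0,0,-0.085],0],[[0,0,-0.12],0],[[0,0,-0.15],0]]}}

```text
time: 22.65
eef_pos: [0.4691, 0.157, 0.3032]
orientation: [0.0, 0.014, 1.0, 0.0]
wrist_force: [1.6, -0.4, -0.0]
finger_gap: 1.002
grasp_force: 0.0
```

Call:
{"api": "arm_command", "payload": {"plan": [[[0,0,0],0],[[0,0,0],0],[[0,0,0],0]]}}

```text
time: 22.9
eef_pos: [0.4687, 0.1572, 0.3002]
orientation: [-0.0, 0.014, 1.0, -0.0]
wrist_force: [-0.3, 0.1, -1.1]
finger_gap: 0.998
grasp_force: 0.0
```

Run:
```python
from h import *
go(.4675,.1565,.157,88.5)
T=cam("wrist");w=snap("wrist","w9.png");s=snap("side","s9.png")
for n in("wrist","side"):
  for q in("handle_grip","clamp_hinge","tray"): print(n,q,find(n,q,T=T if n=="wrist" else None))
a=s[150:280,180:380,::-1];b=cv2.imread("pics/side0.png")[150:280,180:380]
cv2.imwrite("pics/c9.png",np.hstack([cv2.resize(x,(400,260),interpolation=cv2.INTER_CUBIC) for x in(a,b)]))
```

```text
t 22.9 tcp [0.4687 0.1572 0.3002] ty_az 88.4 tilt [-0.001 -0.    -1.   ] shift [ 0.0011 -0.0007  0.1432] turn -0.1 F [-0.3  0.1 -1.1] gap 1.0 g 0.0 q7 1.2
wrist handle_grip [(array([0.4676, 0.1578, 0.1006]), 0.8)]
wrist clamp_hinge [(array([0.5689, 0.1575, 0.0715]), 0.71), (array([0.66  , 0.3724, 0.0009]), 0.43)]
wrist tray [(array([ 0.3929,  0.3201, -0.0043]), 0.96), (array([0.7489, 0.1498, 0.0158]), 0.9)]
side handle_grip [(array([0.4667, 0.1617, 0.1028]), 0.68), (array([ 0.7182, -0.1455,  0.2571]), 0.51), (array([ 5.833e-01, -1.092e-01, -5.000e-04]), 0.28)]
side clamp_hinge [(array([0.5674, 0.1581, 0.0701]), 0.72)]
side tray [(array([0.3888, 0.3185, 0.002 ]), 0.97), (array([0.7434, 0.1544, 0.0135]), 0.93), (array([ 0.8565, -0.0539,  0.0032]), 0.78), (array([ 6.558e-01,  3.743e-01, -5.000e-04]), 0.43), (array([ 0.7042,  0.043 , -0.0039]), 0.21)]
```

View pics/c9.png

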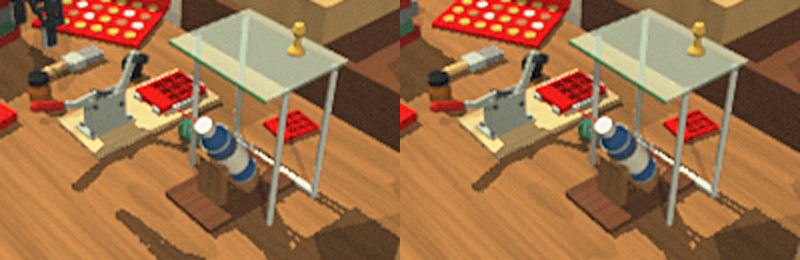

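The end state on the left matches the start on the right: handle laid back at (47,105), cap up at (205,126), tray in its nest at (172,92). The robot is clear, so I'm handing in.

```bash
python3 -c "
from h import *
print(env.sign_off())"
```

```text
the job is handed in; nothing more can be done
None
```

The job is handed in with no verdict returned: I clamped the tray, pressed the cap until it bottomed and let it up, then swung the clamp back open; the last pictures show the tray in its nest and the scene as at the start.

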